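# Centre the tea glass on its saucer with light taps

### The job

One of the two tea glasses on the bakery counter has been set down off-centre on its saucer. With light fingertip taps (it tips if touched high up), nudge it along until its foot drops into the well in the middle of the saucer and it stands upright there. Do not grip, lift or tip the glass, keep the saucer where it is, leave everything else undisturbed, and finish clear of it all.

Things in the scene. Friction and masses are not known exactly. Their poses are not given: they have to be found in the camera images.
- glass: tea glass to centre: amber, round, 78 mm tall, 120 g; foot 32 mm across, belly (widest) 54 at 22 mm up, waist 40 at 50 mm up, rim 48. Origin: centre of its underside, z up. Starts upright on the saucer's shelf, 28 to 38 mm off the saucer's centre in any direction. Slides (friction 0.3 to 0.46) pushed slowly at the belly, tips pushed higher or against the well's far edge. 10 N is too hard
- saucer: loose white china saucer under that glass, 136 mm across, 190 g. Origin: centre of its underside, on the counter, z up. Middle: round well 44 mm across, floor 4 mm above the counter (6 mm play round the glass's foot). Round it a flat shelf 6.5 mm above the counter, out to 55 mm from the centre; then a rim rising to 14.5 mm at 68 mm from the centre
- glass2: a second, like tea glass, already standing in the well of its own saucer; leave it alone. Origin: centre of the underside of its foot
- saucer2: the second saucer, like the first, 240 mm or more away from it on the other side of the counter's middle; leave it alone. Origin: centre of its underside
- sugar_bowl: lidded round steel sugar bowl, 86 mm across, 76 mm tall with its knob, near the far side of the counter's middle; leave it alone. Origin: centre of its underside
- teaspoon: steel teaspoon, 134 mm long, under 10 mm tall, lying on the counter near its middle, on the robot's side; leave it alone. Origin: middle of its length, on the counter
Not all that is in view belongs to the job. What is shaped like the glass but pink is not meant. What is shaped like the saucer but orange is not meant.

How it is judged:
At the end, for the whole second after the job is handed in: The glass stands still and upright (2 degrees) with its foot down in the saucer's well: axis within 7.5 mm of the saucer's centre, underside under 1 mm above the well's floor; saucer flat and within 20 mm, the other four things within 15 mm, of where they began (horizontal distance between glass and saucer below 0.0075 m and z of glass in the frame of saucer between 0.002 and 0.005 m and angle between each of glass, saucer's own z axis and vertical below 0.04 rad and linear speed of glass below 0.01 m/s and distance of saucer from where it was at the start of the episode below 0.02 m and distance of each of glass2, saucer2, sugar_bowl, teaspoon from where it was at the start of the episode below 0.015 m); the robot touches nothing.
It fails at once if the glass is tipped more than 20 degrees (angle between glass's own z axis and vertical above 0.35 rad).
It fails at once if the glass is lifted more than 11 mm off the saucer or knocked out onto its rim (z of glass in the frame of saucer above 0.018 m or horizontal distance between glass and saucer above 0.058 m).
It fails at once if the glass is gripped or struck: more than 10 N from the fingers (contact force between the fingers and glass above 10 N).
It fails at once if the saucer is shifted more than 20 mm or tilted more than 10 degrees (distance of saucer from where it was at the start of the episode above 0.02 m or angle between saucer's own z axis and vertical above 0.175 rad).
It fails at once if the second glass, its saucer, the sugar bowl or the teaspoon is moved more than 15 mm (distance of any of glass2, saucer2, sugar_bowl, teaspoon from where it was at the start of the episode above 0.015 m).
It also fails if it takes over 45 s, if anything falls off the work surface, if the arm or the gripper's body presses on something with over 40 N, if the wrist force passes 120 N, or if a joint passes its speed limit or range.

### The arm

A 6-joint arm with a two-finger parallel gripper is mounted at the origin on the work surface. World frame = base frame: x ahead of the robot, y to its left, z up, the work surface at z = 0. Lengths are in m, angles in rad, forces in N, time in s.
With the tool pointing down it reaches from about 0.35 to 0.775 m from the base axis. Payload 5.5 kg.
Tool frame: the origin (TCP) lies midway between the tips of the shut fingers; the grasp point (between the pads) lies hold_point_z behind it (hold_point_z is the distance from the TCP to the grasp point, in m); z points along the fingers, y is the direction in which the jaws open and shut (so a half turn about z gives the same grasp; the last joint's range is limited). The gripper opens to 85 mm and grips with 20 to 120 N. Pads are 22 mm wide; open, the fingers measure 114 mm over their backs; the gripper's body (76 mm by 85 mm) begins 54 mm behind the grasp point. The pads swing forward as they close: fully open they stand 13 mm farther back than shut.
Start: joints at [-1.472, 0.313, 0.046, 1.304, 0, 1.431], TCP at [0.136, -0.559, 0.231] pointing down, gripper open.
Joint ranges: [-2.76, 2.76], [-0.86, 1.69], [-1.03, 1.26], [-2.2, 2.34], [-1.47, 1.5], [-3.14, 3.14]. Speed limits (rad/s): [2.57, 2.57, 3.14, 3.14, 3.14, 3.14].

### API

Orientations are given as a unit quaternion [w, x, y, z].
In Python, from workcell import * gives the robot as it stands. The module is installed in compiled form; this text tells all that it offers.
- The arm moves only by the tool jog_arm, never from a script. Its argument "plan" is a list of rows, each a list of 6 numbers: the shift along the world's x, y, z in m, then the turn, a rotation vector about the world's x, y, z in degrees. A call has exactly 10 rows; each row shifts and turns the commanded pose from where the row before left it; what a row does not reach is not made up. A row lasts 1/10 s, in which the tool goes at most 50 mm and 8.59 degrees, less where a joint would pass 70% of its speed; a pose out of reach is approached as far as the arm can. A call with a gripper value outside its range is refused whole. "hand" is the opening, from 0 (shut) to 1 (fully open), set as the call begins (left out, the last holds). The fingers move at their own pace and stop on an object; "force" is the grip in N (left out, the last holds). Time passes only in rows, so rows that do not move let the fingers close, or fill a call up. It gives the time, the measured TCP pose, the force and the opening at its end, in the units of the state.
- get_state(): the state, without advancing time (a new reading comes with each control period).
- read_camera(name): name is "scene" or "side" or "wrist"; returns the picture (420x560x3 uint8, red, green, blue); there is no depth.
- calibration(name): a dict with "K" (3x3 intrinsics, pixels), "world_to_cam" (4x4, takes a point from world to camera coordinates). Camera axes: x right, y down, z forward; pixel columns grow to the right and rows downward; lengths in m; the calibration is good to about 2 mm. A picture is of the moment at which its call begins: read the wrist's pose just before it. calibration takes no time and is no camera call; for the wrist camera it gives the pose at the moment of the call.
- hand_in(): hands the job in, once; it reports no verdict.
The state is a dict: "clock": time; "joint_pos": joint angles; "qvel": joint speeds; "tau": joint torques, N m; "tcp_pos": TCP position; "orientation": TCP orientation; "wrist_force": force on the tool from outside, world axes, zero at the start; "ft_torque": the same for the moment, N m; "finger_gap": finger opening in m.
Only numpy, scipy, OpenCV 4.12 (cv2) and the standard library are available. Lean on these libraries where they do the work, as an engineer would, in place of code of your own. Each camera call takes 0.05 s, during which the arm holds its last target.

## Working session

There is one attempt and no reset: what is moved stays moved. The work goes in short steps, Python scripts to look and compute and a tool call to move; the robot and the scene stay as the last step left them, time stands still between calls to the robot, and variables do not carry over. Pictures are saved under pics/ and viewed, and the job is handed in when it is done.

Besides the shell and the picture viewer there is one more tool, called after "Emit:" in YAML: its name, and indented under it one key for each argument. jog_arm: Moves the arm, as the interface text tells. Its arguments: {"type":"object","properties":{"plan":{"type":"array","items":{"type":"array","items":{"type":"number"}}},"hand":{"type":"number"},"force":{"type":"number"}},"required":["plan"]}

```bash
mkdir -p pics
python3 - <<'E'
from workcell import *
import cv2
s=get_state();print(s)
for n in ["scene","side"]:
    im=read_camera(n);cv2.imwrite(f"pics/{n}0.png",im[:,:,::-1]);c=calibration(n);print(n,c)
E
```

```text
{'clock': 0.0, 'joint_pos': array([-1.47160835e+00,  3.14029735e-01,  4.49600955e-02,  1.30358747e+00,
        8.87586744e-06,  1.43118475e+00]), 'qvel': array([-1.02237869e-03,  8.38726165e-04, -4.65224434e-04,  6.71830187e-05,
        1.26004210e-03,  3.62153843e-04]), 'tau': array([-5.52550282e-04, -4.80629611e+01,  2.98532706e+01,  1.94533705e-02,
       -1.68971487e-04, -2.00076738e-05]), 'tcp_pos': array([ 0.13594378, -0.55816918,  0.23038446]), 'orientation': array([-9.30110162e-04,  9.92879882e-01,  1.19116226e-01,  2.32405991e-05]), 'wrist_force': array([-0.24001985, -0.48044814, -0.31572873]), 'ft_torque': array([ 0.01779907, -0.00389053, -0.0368712 ]), 'finger_gap': 0.08556708474768336}
scene {'K': array([[458.66403833,   0.        , 282.98688856],
       [  0.        , 458.66403833, 199.01440597],
       [  0.        ,   0.        ,   1.        ]]), 'world_to_cam': array([[ 0.43874232,  0.89859973,  0.00486802, -0.34088045],
       [ 0.7396971 , -0.35807131, -0.56976585, -0.37963916],
       [-0.51024835,  0.25358125, -0.82179266,  1.15182755],
       [ 0.        ,  0.        ,  0.        ,  1.        ]])}
side {'K': array([[533.01847554,   0.        , 283.48327076],
       [  0.        , 533.01847554, 203.16734079],
       [  0.        ,   0.        ,   1.        ]]), 'world_to_cam': array([[ 0.95115312, -0.3080384 ,  0.02049623, -0.50314227],
       [-0.18149006, -0.61163721, -0.77003979,  0.17290456],
       [ 0.24973808,  0.72870588, -0.63766655,  0.88905261],
       [ 0.        ,  0.        ,  0.        ,  1.        ]])}
```

View pics/scene0.png

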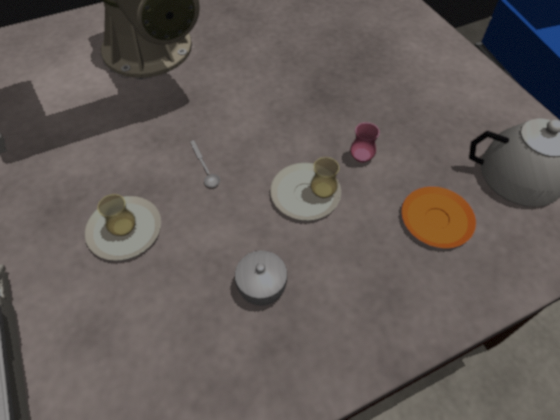

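View pics/side0.png

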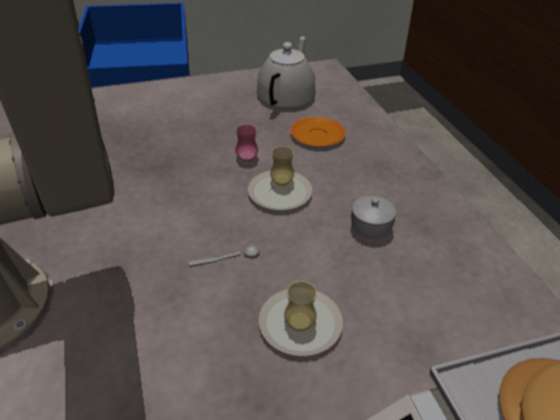

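Run:
```python
import cv2,numpy as np
a=cv2.imread('pics/scene0.png');b=cv2.imread('pics/side0.png')
c=[a[150:230,260:360],a[185:265,75:175],b[140:220,230:330],b[275:355,250:350]]
c=[cv2.resize(x,None,fx=4,fy=3.75*4/3.75,interpolation=cv2.INTER_CUBIC)[:300] for x in c]
c=[cv2.resize(x,(400,300),interpolation=cv2.INTER_CUBIC) for x in [a[150:225,260:360],a[188:263,75:175],b[143:218,230:330],b[280:355,250:350]]]
cv2.imwrite('pics/crop0.png',np.vstack([np.hstack(c[:2]),np.hstack(c[2:])]))
```

```text
(no output)
```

View pics/crop0.png

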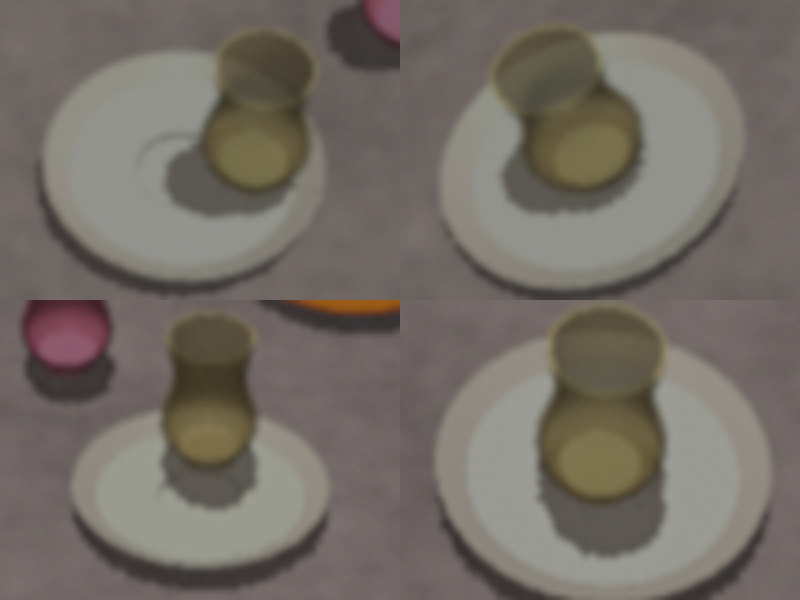

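```bash
cat > h.py <<'E'
import numpy as np,cv2
def proj(c,P):
    P=np.atleast_2d(P);q=P@c['world_to_cam'][:3,:3].T+c['world_to_cam'][:3,3];p=q@c['K'].T;return p[:,:2]/p[:,2:]
def unproj(c,uv,z):
    W=c['world_to_cam'];R=W[:3,:3];t=W[:3,3];o=-R.T@t
    d=R.T@np.linalg.inv(c['K'])@np.array([uv[0],uv[1],1.]);return o+d*(z-o[2])/d[2]
def circ(x,y,z,r,n=72):
    a=np.linspace(0,2*np.pi,n,endpoint=False);return np.c_[x+r*np.cos(a),y+r*np.sin(a),np.full(n,z)]
E
python3 - <<'E'
from workcell import *
from h import *
a=calibration('scene');b=calibration('side')
# rim outline px read off crop (crop/4+offset)
S=np.array([(260+42/4,150+165/4),(260+180/4,150+50/4),(260+326/4,150+165/4),(260+180/4,150+281/4)])
D=np.array([(230+72/4,143+190/4),(230+329/4,143+190/4),(230+203/4,143+270/4)])
from scipy.optimize import least_squares
def ext(c,x,y,z,r):
    p=proj(c,circ(x,y,z,r,360));return np.array([p[:,0].min(),p[:,0].max(),p[:,1].min(),p[:,1].max()])
sa=np.array([260+42/4,260+326/4,150+50/4,150+281/4])
sb=np.array([230+72/4,230+329/4,143+107/4,143+270/4])
ga=np.array([260+215/4,260+318/4,150+28/4,150+112/4]);gb=np.array([230+167/4,230+256/4,143+14/4,143+61/4])
for nm,c,s,z,r in [('sauc scene',a,sa,.0145,.068),('sauc side',b,sb,.0145,.068),('rim scene',a,ga,.0845,.024),('rim side',b,gb,.0845,.024)]:
    o=least_squares(lambda v:ext(c,v[0],v[1],z,r)-s,unproj(c,((s[0]+s[1])/2,(s[2]+s[3])/2),z)[:2]);print(nm,o.x.round(4),o.fun.round(1))
# other things
for nm,uv,z in [('glass2 saucer',(123,228),.0145),('spoon bowl',(211,182),.005),('spoon end',(194,143),.003),('bowl knob',(260,267),.074),('pink',(363,152),.01),('orange',(438,217),.01)]:
    print(nm,unproj(a,uv,z)[:2].round(3))
# well
print('well left scene',unproj(a,(260+136/4,150+165/4),.0065),'well top', unproj(a,(260+180/4,150+132/4),.0065))
E
```

```text
sauc scene [0.5733 0.1487] [ 0.2 -0.2  0.3 -0.2]
sauc side [0.5679 0.1441] [-0.1  0.1  0.5 -0.4]
rim scene [0.5879 0.1795] [-0.4  0.4  0.1 -0.1]
rim side [0.583  0.1766] [-0.4  0.4 -0.7  0.6]
glass2 saucer [ 0.503 -0.191]
spoon bowl [ 0.468 -0.008]
spoon end [ 0.354 -0.003]
bowl knob [ 0.711 -0.009]
pink [0.536 0.302]
orange [0.733 0.344]
well left scene [0.56049566 0.12951909 0.0065    ] well top [0.55206107 0.15809644 0.0065    ]
```

```bash
python3 -c "
import workcell as w;print([n for n in dir(w) if n[0]!='_'],getattr(w,'hold_point_z',None))"
```

```text
['MotionError', 'calibration', 'get_state', 'hand_in', 'hold_point_z', 'read_camera'] 0.0187
```

Emit:
jog_arm:
  plan:
    - [0.0215, 0.036, 0, 0, 0, 2.55]
    - [0.0215, 0.036, 0, 0, 0, 2.55]
    - [0.0215, 0.036, 0, 0, 0, 2.55]
    - [0.0215, 0.036, 0, 0, 0, 2.55]
    - [0.0215, 0.036, 0, 0, 0, 2.55]
    - [0.0215, 0.036, 0, 0, 0, 2.55]
    - [0.0215, 0.036, 0, 0, 0, 2.55]
    - [0.0215, 0.036, 0, 0, 0, 2.55]
    - [0.0215, 0.036, 0, 0, 0, 2.55]
    - [0.0215, 0.036, 0, 0, 0, 2.55]
  hand: 0

```text
clock: 1.1
tcp_pos: [0.3513, -0.197, 0.2312]
orientation: [-0.0, 0.942, 0.336, 0.0]
wrist_force: [0.7, -0.1, -0.5]
finger_gap: 0.0
```

Emit:
jog_arm:
  plan:
    - [0.0215, 0.036, 0, 0, 0, 2.55]
    - [0.0215, 0.036, 0, 0, 0, 2.55]
    - [0.0215, 0.036, 0, 0, 0, 2.55]
    - [0.0215, 0.036, 0, 0, 0, 2.55]
    - [0.0215, 0.036, 0, 0, 0, 2.55]
    - [0.0215, 0.036, 0, 0, 0, 2.55]
    - [0.0215, 0.036, 0, 0, 0, 2.55]
    - [0.0215, 0.036, 0, 0, 0, 2.55]
    - [0.0215, 0.036, 0, 0, 0, 2.55]
    - [0.0215, 0.036, 0, 0, 0, 2.55]

```text
clock: 2.1
tcp_pos: [0.5664, 0.163, 0.2308]
orientation: [-0.0, 0.844, 0.536, -0.0]
wrist_force: [0.9, -0.1, 0.3]
finger_gap: 0.0002
```

Run:
```python
from workcell import *
import cv2,pickle
c=calibration('wrist');im=read_camera('wrist');cv2.imwrite("pics/w1.png",im[:,:,::-1]);pickle.dump(c,open('w1.pkl','wb'));print(c,get_state()['joint_pos'])
```

```text
{'K': array([[332.47631268,   0.        , 286.16568886],
       [  0.        , 332.47631268, 215.12836263],
       [  0.        ,   0.        ,   1.        ]]), 'world_to_cam': array([[ 0.90479917, -0.42583735, -0.00100303, -0.44202291],
       [-0.40189088, -0.85469285,  0.32860898,  0.32543306],
       [-0.14079126, -0.29692202, -0.94446553,  0.50791283],
       [ 0.        ,  0.        ,  0.        ,  1.        ]])} [0.14968108 0.34798648 0.09159628 1.31255954 0.00306436 2.15511991]
```

View pics/w1.png

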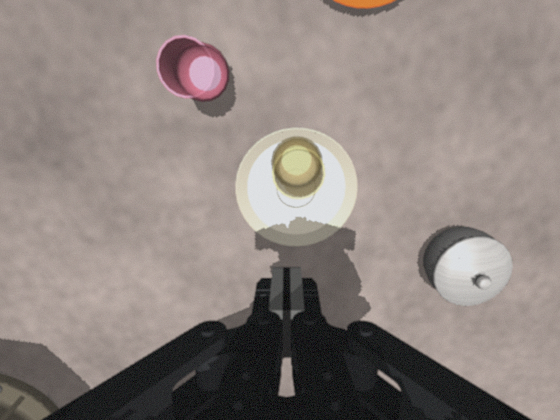

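Run:
```python
import cv2
a=cv2.imread('pics/w1.png')[115:255,225:370];cv2.imwrite('pics/w1c.png',cv2.resize(a,None,fx=4,fy=4,interpolation=cv2.INTER_CUBIC))
```

```text
(no output)
```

View pics/w1c.png

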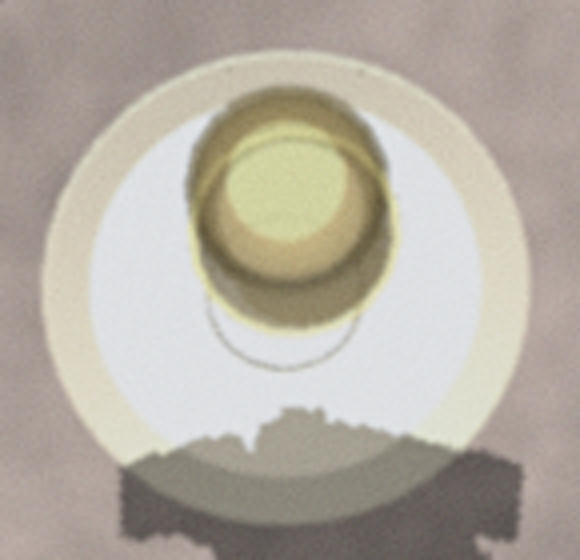

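Run:
```python
from h import *
import pickle
from scipy.optimize import least_squares
c=pickle.load(open('w1.pkl','rb'))
def ext(x,y,z,r):
    p=proj(c,circ(x,y,z,r,360));return np.array([p[:,0].min(),p[:,0].max(),p[:,1].min(),p[:,1].max()])
for nm,s,z,r in [('sauc',[41,530,50,525],.0145,.068),('shelf',[90,483,100,478],.0065,.055),('rim',[191,397,123,330],.0845,.024),('belly',[187,389,85,283],.0285,.027),('foot',[224,348,122,242],.0065,.016)]:
    s=np.array(s)/4+[225,225,115,115]
    o=least_squares(lambda v:ext(v[0],v[1],z,r)-s,[.57,.15]);print(nm,o.x.round(4),o.fun.round(1))
print(proj(c,[[.5664,.163,.2308]]))
```

```text
sauc [0.5714 0.1496] [-0.2  0.2 -0.1  0.2]
shelf [0.5715 0.1486] [ 0.6 -0.6  0.1 -0.2]
rim [0.586  0.1815] [-1.6  1.6 -1.   1.2]
belly [0.5861 0.1809] [-0.8  0.8 -1.1  1.3]
foot [0.5851 0.1784] [ 1.  -1.   0.5 -0.5]
[[287.83508604 285.67722531]]
```

Emit:
jog_arm:
  plan:
    - [0.0157, 0.0256, 0, 0, 0, 0.3]
    - [0.0157, 0.0256, 0, 0, 0, 0.3]
    - [0.0157, 0.0255, 0, 0, 0, 0]
    - [0, 0, -0.03, 0, 0, 0]
    - [0, 0, -0.03, 0, 0, 0]
    - [0, 0, -0.03, 0, 0, 0]
    - [0, 0, -0.03, 0, 0, 0]
    - [0, 0, -0.03, 0, 0, 0]
    - [0, 0, -0.03, 0, 0, 0]
    - [0, 0, -0.02, 0, 0, 0]

```text
clock: 3.15
tcp_pos: [0.6113, 0.2373, 0.0283]
orientation: [-0.001, 0.842, 0.539, -0.002]
wrist_force: [-0.1, 0.8, -1.0]
finger_gap: -0.0003
```

```bash
cat > shot.py <<'E'
from workcell import *
from h import *
import sys,pickle
n=sys.argv[1]
s=get_state();print(s['clock'],s['tcp_pos'].round(4),s['wrist_force'].round(2))
S=np.array([.5715,.149]);u=np.array([.42,.907]);d=s['tcp_pos'][:2]-S;print('s',d@u,'lat',d@[-u[1],u[0]])
im=[]
for k,(x,y,w,h) in {'scene':(250,125,100,112),'side':(225,115,100,112)}.items():
    a=read_camera(k)[:,:,::-1];cv2.imwrite(f'pics/{k}_{n}.png',a);im.append(cv2.resize(a[y:y+h,x:x+w],(400,448),interpolation=cv2.INTER_CUBIC))
cv2.imwrite(f'pics/c_{n}.png',np.hstack(im))
E
python3 shot.py 2
```

```text
3.15 [0.6113 0.2373 0.0283] [-0.05  0.78 -1.  ]
s 0.09679226766762936 lat 0.0009930114461309666
```

View pics/c_2.png

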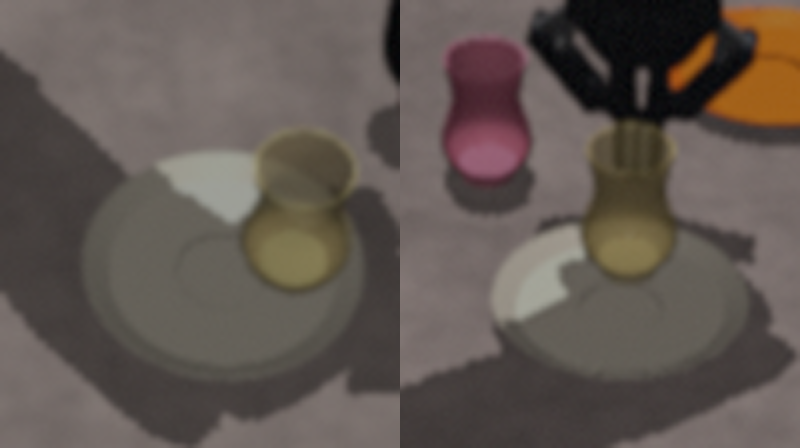

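Emit:
jog_arm:
  plan:
    - [0, 0, 0, 0, 0, 0]
    - [0, 0, 0, 0, 0, 0]
    - [-0.00105, -0.00227, 0, 0, 0, 0]
    - [-0.00105, -0.00227, 0, 0, 0, 0]
    - [-0.00105, -0.00227, 0, 0, 0, 0]
    - [-0.00105, -0.00227, 0, 0, 0, 0]
    - [-0.00105, -0.00227, 0, 0, 0, 0]
    - [-0.00105, -0.00227, 0, 0, 0, 0]
    - [-0.00105, -0.00227, 0, 0, 0, 0]
    - [0, 0, 0, 0, 0, 0]

```text
clock: 4.25
tcp_pos: [0.6055, 0.2218, 0.0312]
orientation: [0.0, 0.842, 0.539, -0.0]
wrist_force: [1.1, 0.1, -0.5]
finger_gap: -0.0
```

```bash
python3 shot.py 3
python3 - <<'E'
from workcell import *
import cv2
cv2.imwrite('pics/w3.png',read_camera('wrist')[:,:,::-1])
E
```

```text
4.25 [0.6055 0.2218 0.0312] [ 1.06  0.11 -0.54]
s 0.08028554498989075 lat -0.00031423775413010323
```

View pics/c_3.png

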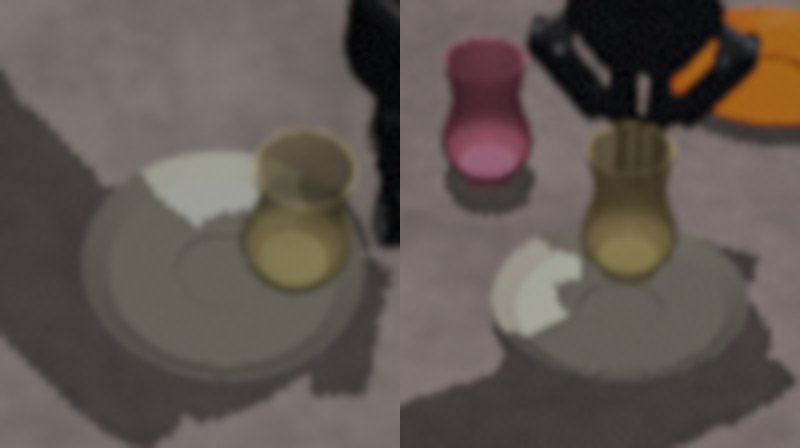

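View pics/w3.png

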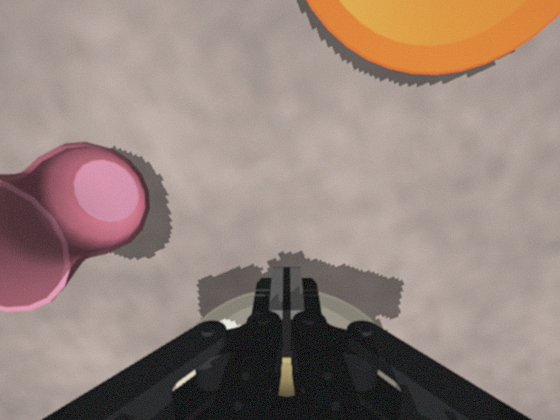

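Emit:
jog_arm:
  plan:
    - [0, 0, -0.003, 0, 0, 0]
    - [0, 0, -0.003, 0, 0, 0]
    - [0, 0, -0.003, 0, 0, 0]
    - [0, 0, 0, 0, 0, 0]
    - [0, 0, 0, 0, 0, 0]
    - [-0.0004, -0.0009, 0, 0, 0, 0]
    - [-0.0004, -0.0009, 0, 0, 0, 0]
    - [-0.0004, -0.0009, 0, 0, 0, 0]
    - [0, 0, 0, 0, 0, 0]
    - [0, 0, 0, 0, 0, 0]

```text
clock: 5.4
tcp_pos: [0.6046, 0.2193, 0.0224]
orientation: [0.0, 0.842, 0.539, 0.0]
wrist_force: [-1.0, 0.3, -0.1]
finger_gap: -0.0002
```

```bash
python3 shot.py 4
```

```text
5.4 [0.6046 0.2193 0.0224] [-1.    0.33 -0.15]
s 0.07768089756050318 lat -0.00045891751401206006
```

View pics/c_4.png

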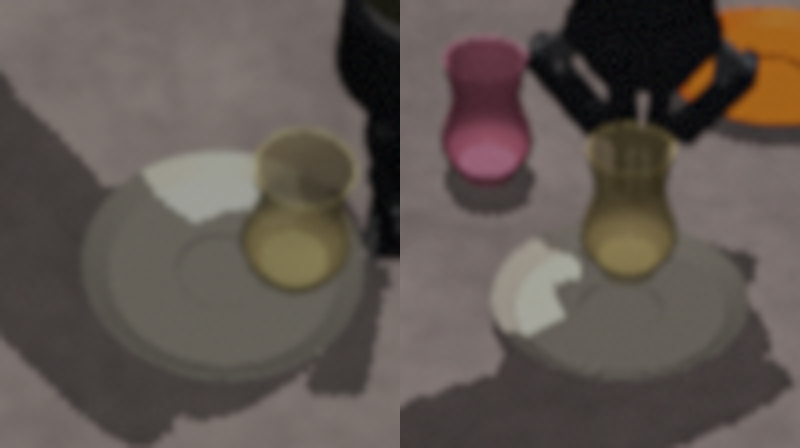

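Emit:
jog_arm:
  plan:
    - [-0.0005, -0.0011, 0, 0, 0, 0]
    - [-0.0005, -0.0011, 0, 0, 0, 0]
    - [-0.0005, -0.0011, 0, 0, 0, 0]
    - [-0.0005, -0.0011, 0, 0, 0, 0]
    - [-0.0005, -0.0011, 0, 0, 0, 0]
    - [-0.0005, -0.0011, 0, 0, 0, 0]
    - [-0.0005, -0.0011, 0, 0, 0, 0]
    - [-0.0005, -0.0011, 0, 0, 0, 0]
    - [-0.0005, -0.0011, 0, 0, 0, 0]
    - [-0.0005, -0.0011, 0, 0, 0, 0]

```text
clock: 6.5
tcp_pos: [0.5996, 0.2083, 0.0224]
orientation: [0.0, 0.842, 0.539, 0.0]
wrist_force: [-0.1, 0.6, -0.6]
finger_gap: 0.0001
```

```bash
python3 shot.py 5
```

```text
6.5 [0.5996 0.2083 0.0224] [-0.14  0.56 -0.62]
s 0.06560462009201706 lat -0.0005348528276646247
```

View pics/c_5.png

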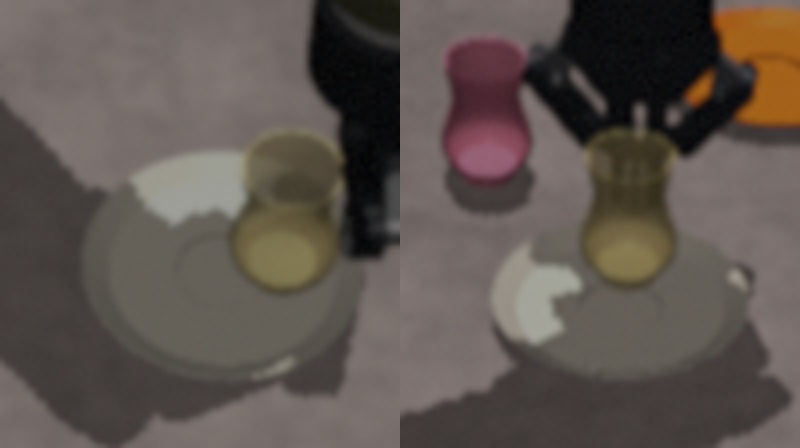

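Emit:
jog_arm:
  plan:
    - [-0.0005, -0.0011, 0, 0, 0, 0]
    - [-0.0005, -0.0011, 0, 0, 0, 0]
    - [-0.0005, -0.0011, 0, 0, 0, 0]
    - [-0.0005, -0.0011, 0, 0, 0, 0]
    - [-0.0005, -0.0011, 0, 0, 0, 0]
    - [-0.0005, -0.0011, 0, 0, 0, 0]
    - [-0.0005, -0.0011, 0, 0, 0, 0]
    - [-0.0005, -0.0011, 0, 0, 0, 0]
    - [-0.0005, -0.0011, 0, 0, 0, 0]
    - [0, 0, 0, 0, 0, 0]

```text
clock: 7.6
tcp_pos: [0.5948, 0.1982, 0.0222]
orientation: [0.0, 0.842, 0.539, -0.0]
wrist_force: [-0.5, -0.0, -0.1]
finger_gap: -0.0001
```

```bash
python3 shot.py 6
```

```text
7.6 [0.5948 0.1982 0.0222] [-0.47 -0.04 -0.14]
s 0.05445451268233949 lat -0.0004700394734047326
```

View pics/c_6.png

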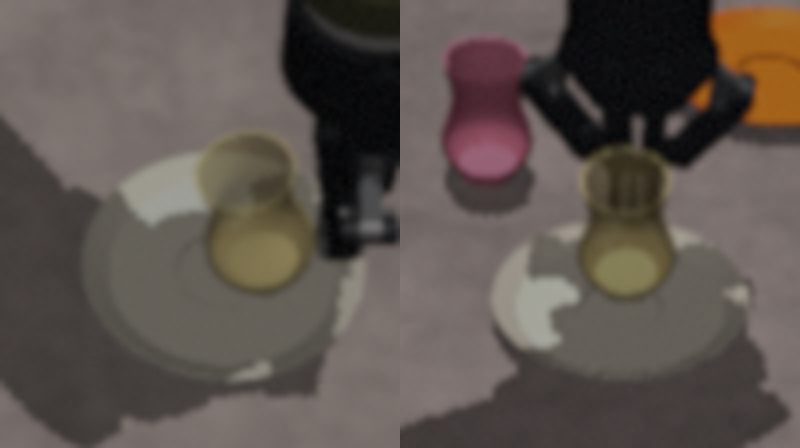

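Emit:
jog_arm:
  plan:
    - [-0.00034, -0.00073, 0, 0, 0, 0]
    - [-0.00034, -0.00073, 0, 0, 0, 0]
    - [-0.00034, -0.00073, 0, 0, 0, 0]
    - [-0.00034, -0.00073, 0, 0, 0, 0]
    - [-0.00034, -0.00073, 0, 0, 0, 0]
    - [-0.00034, -0.00073, 0, 0, 0, 0]
    - [-0.00034, -0.00073, 0, 0, 0, 0]
    - [-0.00034, -0.00073, 0, 0, 0, 0]
    - [-0.00034, -0.00073, 0, 0, 0, 0]
    - [0, 0, 0, 0, 0, 0]

```text
clock: 8.7
tcp_pos: [0.5919, 0.1918, 0.0223]
orientation: [0.0, 0.842, 0.539, -0.0]
wrist_force: [-0.7, -0.0, 0.2]
finger_gap: 0.0001
```

```bash
python3 shot.py 7
```

```text
8.7 [0.5919 0.1918 0.0223] [-0.65 -0.01  0.21]
s 0.04736554786694562 lat -0.0005600920294157148
```

View pics/c_7.png

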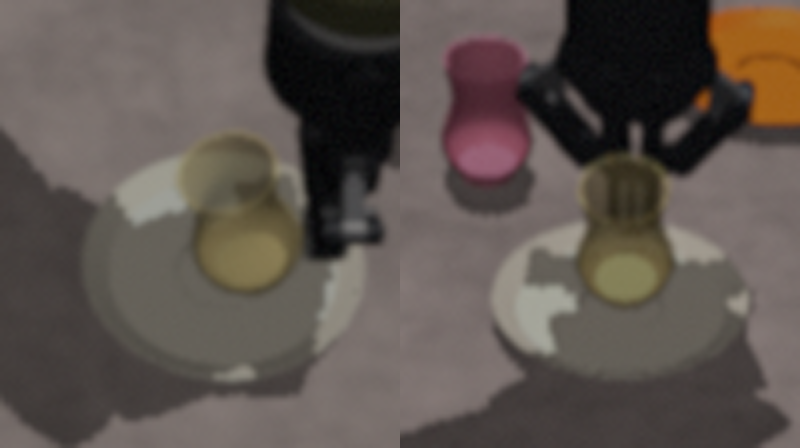

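Emit:
jog_arm:
  plan:
    - [-0.00025, -0.00055, 0, 0, 0, 0]
    - [-0.00025, -0.00055, 0, 0, 0, 0]
    - [-0.00025, -0.00055, 0, 0, 0, 0]
    - [-0.00025, -0.00055, 0, 0, 0, 0]
    - [-0.00025, -0.00055, 0, 0, 0, 0]
    - [-0.00025, -0.00055, 0, 0, 0, 0]
    - [-0.00025, -0.00055, 0, 0, 0, 0]
    - [0, 0, 0, 0, 0, 0]
    - [0, 0, 0, 0, 0, 0]
    - [0, 0, 0, 0, 0, 0]

```text
clock: 9.8
tcp_pos: [0.5902, 0.188, 0.0223]
orientation: [0.0, 0.842, 0.539, -0.0]
wrist_force: [0.2, -0.1, 0.2]
finger_gap: 0.0001
```

```bash
python3 shot.py 8
```

```text
9.8 [0.5902 0.188  0.0223] [ 0.24 -0.12  0.17]
s 0.04325253455366111 lat -0.0005580182579441944
```

View pics/c_8.png

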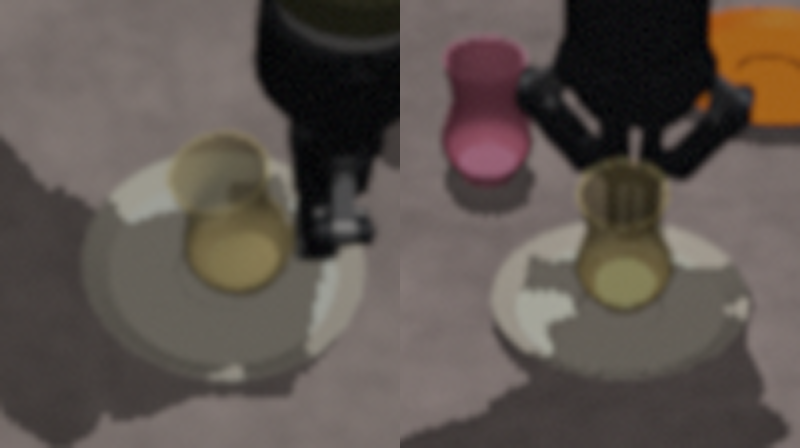

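Emit:
jog_arm:
  plan:
    - [-0.00025, -0.00055, 0, 0, 0, 0]
    - [-0.00025, -0.00055, 0, 0, 0, 0]
    - [-0.00025, -0.00055, 0, 0, 0, 0]
    - [-0.00025, -0.00055, 0, 0, 0, 0]
    - [0, 0, 0, 0, 0, 0]
    - [0, 0, 0, 0, 0, 0]
    - [0, 0, 0, 0, 0, 0]
    - [0, 0, 0, 0, 0, 0]
    - [0, 0, 0, 0, 0, 0]
    - [0, 0, 0, 0, 0, 0]

```text
clock: 10.9
tcp_pos: [0.5892, 0.1858, 0.0223]
orientation: [0.0, 0.842, 0.539, -0.0]
wrist_force: [0.5, 0.2, 0.4]
finger_gap: 0.0001
```

```bash
python3 shot.py 9
```

```text
10.9 [0.5892 0.1858 0.0223] [0.54 0.21 0.41]
s 0.040838399202408365 lat -0.0006049608039827228
```

View pics/c_9.png

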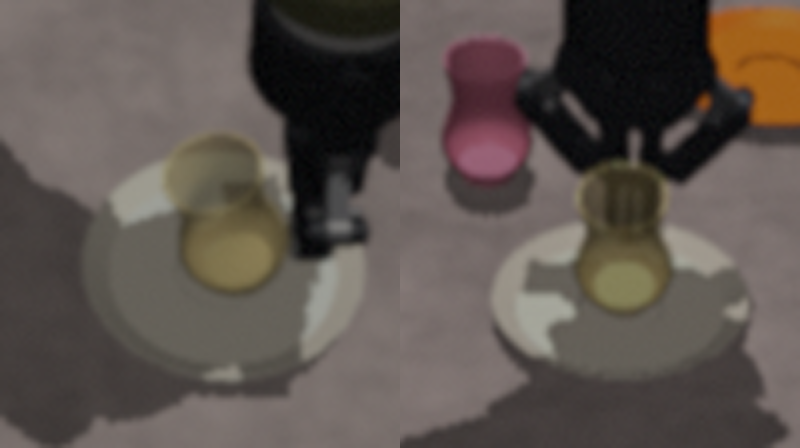

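Run:
```python
from workcell import *
from h import *
S=np.array([.5715,.149]);u=np.array([.42,.907])
for n,off,rim,foot,r0,f0 in [('scene',(250,125),(212,173),(233,265),(305,168),(295,262)),('side',(225,115),(223,200),(225,288),(230,150),(228,256))]:
    c=calibration(n)
    for nm,z,p,p0 in [('rim',.0845,rim,r0),('foot',.0065,foot,f0)]:
        x=lambda q:unproj(c,np.array(q)/4+off,z)[:2]
        d=x(p)-x(p0); print(n,nm,'moved',d.round(4),'along',(-d@u).round(4))
```

```text
scene rim moved [-0.0157 -0.0391] along 0.0421
scene foot moved [-0.0116 -0.0281] along 0.0303
side rim moved [-0.0171 -0.0415] along 0.0448
side foot moved [-0.0103 -0.0267] along 0.0285
```

Emit:
jog_arm:
  plan:
    - [0.0004, 0.0009, 0, 0, 0, 0]
    - [0.0004, 0.0009, 0, 0, 0, 0]
    - [0.0004, 0.0009, 0, 0, 0, 0]
    - [0.0004, 0.0009, 0, 0, 0, 0]
    - [0.0004, 0.0009, 0, 0, 0, 0]
    - [0.0004, 0.0009, 0, 0, 0, 0]
    - [0.0004, 0.0009, 0, 0, 0, 0]
    - [0.0004, 0.0009, 0, 0, 0, 0]
    - [0, 0, 0, 0, 0, 0]
    - [0, 0, 0, 0, 0, 0]

```text
clock: 12.0
tcp_pos: [0.5924, 0.1931, 0.0223]
orientation: [0.0, 0.842, 0.539, -0.0]
wrist_force: [-1.1, -0.3, 0.4]
finger_gap: 0.0
```

```bash
python3 shot.py 10
```

```text
12.0 [0.5924 0.1931 0.0223] [-1.08 -0.32  0.38]
s 0.04875745310703512 lat -0.0004324477404100882
```

View pics/c_10.png

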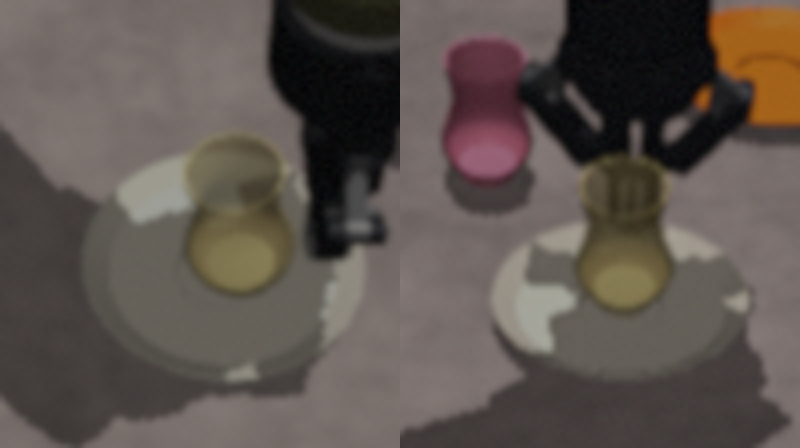

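Run:
```python
from workcell import *
from h import *
S=np.array([.5715,.149]);u=np.array([.42,.907])
for n,off,rim,foot,r0,f0 in [('scene',(250,125),(235,173.5),(239.5,264),(305,168),(295,262)),('side',(225,115),(224,191),(225,285),(230,150),(228,256))]:
    c=calibration(n)
    for nm,z,z0,p,p0 in [('rim',.082,.0845,rim,r0),('foot',.004,.0065,foot,f0)]:
        d=unproj(c,np.array(p)/4+off,z)[:2]-unproj(c,np.array(p0)/4+off,z0)[:2]; print(n,nm,'moved',d.round(4),'along',(-d@u).round(4))
```

```text
scene rim moved [-0.0127 -0.0289] along 0.0315
scene foot moved [-0.0123 -0.024 ] along 0.0269
side rim moved [-0.0131 -0.0308] along 0.0335
side foot moved [-0.0084 -0.0211] along 0.0227
```

Emit:
jog_arm:
  plan:
    - [-0.0009, -0.0019, 0, 0, 0, 0]
    - [-0.0009, -0.0019, 0, 0, 0, 0]
    - [-0.00033, -0.00072, -0.0012, 0, 0, 0]
    - [-0.00033, -0.00072, -0.0012, 0, 0, 0]
    - [-0.00033, -0.00072, -0.0012, 0, 0, 0]
    - [-0.00033, -0.00072, -0.0012, 0, 0, 0]
    - [-0.00033, -0.00072, -0.0012, 0, 0, 0]
    - [-0.00033, -0.00072, -0.0012, 0, 0, 0]
    - [-0.00033, -0.00072, -0.0012, 0, 0, 0]
    - [0, 0, 0, 0, 0, 0]

```text
clock: 13.1
tcp_pos: [0.5881, 0.1841, 0.0137]
orientation: [-0.0, 0.842, 0.539, -0.0]
wrist_force: [0.3, -0.3, -0.3]
finger_gap: -0.0001
```

```bash
python3 shot.py 11
```

```text
13.1 [0.5881 0.1841 0.0137] [ 0.33 -0.29 -0.27]
s 0.0387798541344796 lat -0.0003474584332865378
```

View pics/c_11.png

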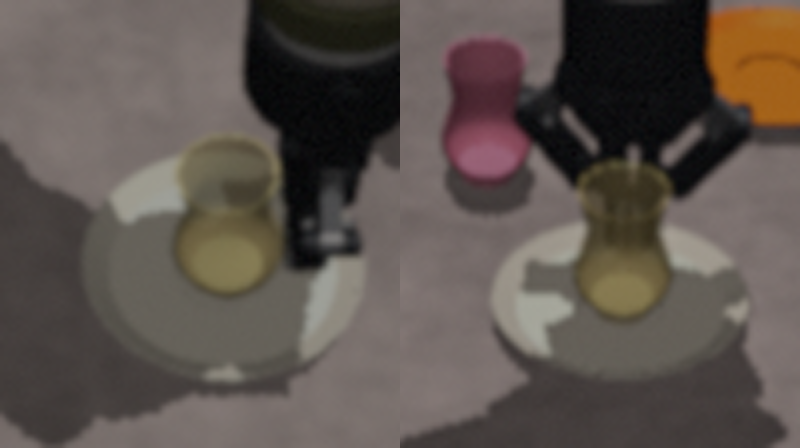

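Emit:
jog_arm:
  plan:
    - [0.0004, 0.0009, 0, 0, 0, 0]
    - [0.0006, 0.0014, 0, 0, 0, 0]
    - [0.0006, 0.0014, 0.003, 0, 0, 0]
    - [0.0006, 0.0014, 0.006, 0, 0, 0]
    - [0.002, 0.004, 0.01, 0, 0, 0]
    - [0.006, 0.012, 0.015, 0, 0, 0]
    - [0.01, 0.02, 0.02, 0, 0, 0]
    - [0.005, 0.01, 0.035, 0, 0, 0]
    - [0, 0, 0.045, 0, 0, 0]
    - [0, 0, 0.045, 0, 0, 0]

```text
clock: 14.2
tcp_pos: [0.6133, 0.236, 0.1951]
orientation: [0.0, 0.842, 0.54, 0.0]
wrist_force: [0.3, 0.4, 0.1]
finger_gap: 0.0004
```

Emit:
jog_arm:
  plan:
    - [-0.015, -0.03, 0.01, 0, 0, 0]
    - [-0.018, -0.036, 0, 0, 0, 0]
    - [-0.018, -0.036, 0, 0, 0, 0]
    - [-0.008, -0.015, 0, 0, 0, 0]
    - [0, 0, 0, 0, 0, 0]
    - [0, 0, 0, 0, 0, 0]
    - [0, 0, 0, 0, 0, 0]
    - [0, 0, 0, 0, 0, 0]
    - [0, 0, 0, 0, 0, 0]
    - [0, 0, 0, 0, 0, 0]

```text
clock: 15.2
tcp_pos: [0.5546, 0.1189, 0.2026]
orientation: [-0.0, 0.842, 0.54, -0.0]
wrist_force: [0.0, -0.7, 0.7]
finger_gap: -0.0001
```

```bash
python3 shot.py 12
python3 - <<'E'
from workcell import *
import cv2,pickle
c=calibration('wrist');im=read_camera('wrist')[:,:,::-1];cv2.imwrite('pics/w12.png',im);pickle.dump(c,open('w12.pkl','wb'))
E
```

```text
15.2 [0.5546 0.1189 0.2026] [ 0.02 -0.71  0.67]
s -0.034384686990932806 lat 0.002649431258617016
```

View pics/c_12.png

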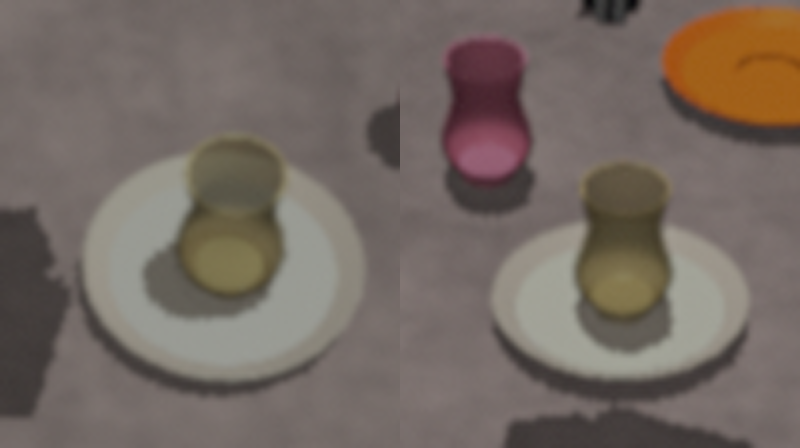

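View pics/w12.png

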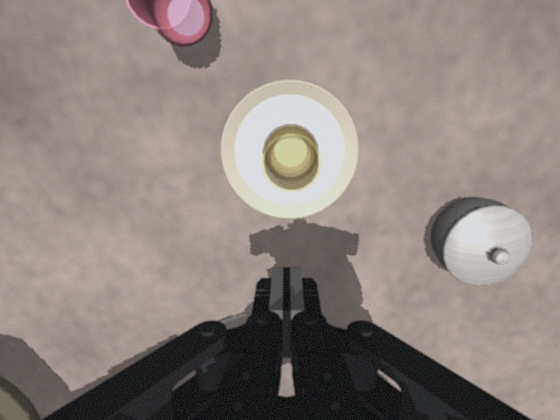

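Run:
```python
import cv2
a=cv2.imread('pics/w12.png')[75:225,215:365];cv2.imwrite('pics/w12c.png',cv2.resize(a,None,fx=4,fy=4,interpolation=cv2.INTER_CUBIC))
```

```text
(no output)
```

View pics/w12c.png

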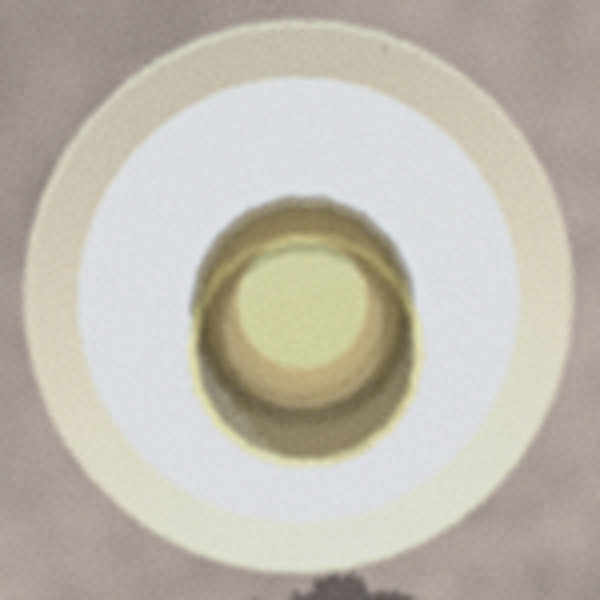

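Run:
```python
from h import *
import pickle
from scipy.optimize import least_squares
def run(f,items,off):
    c=pickle.load(open(f,'rb'))
    def ext(x,y,z,r):
        p=proj(c,circ(x,y,z,r,360));return np.array([p[:,0].min(),p[:,0].max(),p[:,1].min(),p[:,1].max()])
    for nm,s,z,r in items:
        s=np.array(s)/4+off
        o=least_squares(lambda v:np.r_[ext(v[0],v[1],z,v[2])-s],[.57,.15,r]);print(nm,o.x.round(4),o.fun.round(1))
run('w12.pkl',[('sauc',[23,573,18,574],.0145,.068),('shelf',[78,520,77,521],.0065,.055),('rim',[192,420,236,466],.082,.024),('belly',[190,416,194,409],.026,.027),('foot',[237,369,243,369],.004,.016)],[215,215,75,75])
run('w1.pkl',[('sauc',[41,530,50,525],.0145,.068),('shelf',[90,483,100,478],.0065,.055),('rim',[191,397,123,330],.0845,.024),('belly',[187,389,85,283],.0285,.027),('foot',[224,348,122,242],.0065,.016)],[225,225,115,115])
```

```text
sauc [0.5714 0.1496 0.0678] [-0.1  0.1  0.1 -0.1]
shelf [0.5716 0.1492 0.0556] [ 0.1 -0.1 -0.1  0.1]
rim [0.5734 0.1515 0.0227] [-0.2  0.2  0.2 -0.2]
belly [0.5741 0.1529 0.0261] [ 0.8 -0.8 -0.8  0.8]
foot [0.5728 0.1494 0.0163] [ 0.4 -0.4 -0.4  0.4]
sauc [0.5715 0.1497 0.0678] [-0.  0.  0. -0.]
shelf [0.5715 0.1485 0.0554] [ 0.2 -0.2 -0.2  0.2]
rim [0.5861 0.1817 0.0228] [-0.2  0.2  0.2 -0.2]
belly [0.5862 0.181  0.0259] [ 0.2 -0.2 -0.2  0.2]
foot [0.585  0.1783 0.0168] [ 0.2 -0.2 -0.2  0.2]
```

Run:
```python
from workcell import *
print(get_state()['clock'],get_state()['tcp_pos']);print(hand_in())
```

```text
15.35 [0.55454099 0.11855475 0.20276184]
the job is handed in; nothing more can be done
None
```

View pics/scene_12.png

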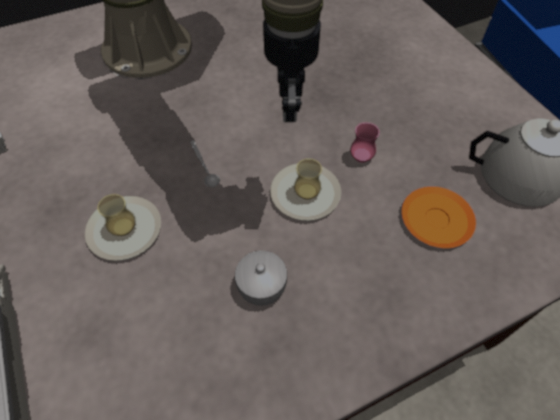

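The off-centre amber glass is now standing upright in its saucer's well, and I handed the job in at 15.35 s. The hand-in reports no verdict.

I pushed the glass slowly at the belly with the shut fingertips, toward the saucer's centre. Partway, it leaned forward about 10° on the well's near edge while pushed, by my estimate. I backed the finger off, and it settled to about 5°. A second push with the finger sliding downward seated it.

**Last wrist-camera measurements:**
- **Centring:** the glass is about 2 mm from the saucer's centre. The rim, belly and foot fits gave 1 to 4 mm, against a limit of 7.5 mm.
- **Upright:** the offset between rim and foot is within about 1.5 mm of what it was when the glass stood upright at the start. That is about 1° of lean, against a limit of about 2°.
- **Saucer:** it has not moved, to within about 1 mm.
- **Other things:** the second glass and saucer, the sugar bowl and the teaspoon look unmoved by eye in the scene picture. I did not measure them.
- **Arm:** it finished about 0.20 m up, clear of everything.

**Disagreements:** the scene and side cameras differed by about 5 mm in absolute position. I relied on the wrist camera, whose values mostly lay between theirs, and on positions measured relative to the saucer.

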